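Set out the dipping forks by length for the chocolate-dipping table

TASK

Clear the storage block and sort its chocolate-dipping forks by length: every long fork goes into the tall blue cup and every short one into the low white cup. Stand each with its prongs down on the cup's floor, handle up and leaning out over the cup's brass-trimmed side so that they make a row along it. Leave both cups upright on the table and do not disturb the other things there.

Things in the scene. Friction and masses are not known exactly. Their poses are not given: they have to be found in the camera images.
- long_0_grip (a point): long dipping fork, 200 mm overall: round wooden handle (top 90 mm, 14 mm across) on a steel shank with two prongs; 35 g, balanced near mid-length; long and short ones look alike but for length. Point on the handle's axis 22 mm below its top, 178 mm from the tip; its z runs from tip to handle top. Starts handle up in a hole of the block. Some forks may be absent.
- long_0_tip (a point): pronged tip of the same long fork, on its axis; the shank counts as 8 mm across; starts 8 mm above the table
- short_0_grip (a point): short dipping fork, 176 mm overall: round wooden handle (top 90 mm, 14 mm across) on a steel shank with two prongs; 35 g, balanced near mid-length; long and short ones look alike but for length. Point on the handle's axis 22 mm below its top, 154 mm from the tip; its z runs from tip to handle top. Starts handle up in a hole of the block. Some forks may be absent.
- short_0_tip (a point): pronged tip of the same short fork, on its axis; the shank counts as 8 mm across; starts 8 mm above the table
- long_1_grip (a point): long dipping fork, 200 mm overall: round wooden handle (top 90 mm, 14 mm across) on a steel shank with two prongs; 35 g, balanced near mid-length; long and short ones look alike but for length. Point on the handle's axis 22 mm below its top, 178 mm from the tip; its z runs from tip to handle top. Starts handle up in a hole of the block. Some forks may be absent.
- long_1_tip (a point): pronged tip of the same long fork, on its axis; the shank counts as 8 mm across; starts 8 mm above the table
- short_1_grip (a point): short dipping fork, 176 mm overall: round wooden handle (top 90 mm, 14 mm across) on a steel shank with two prongs; 35 g, balanced near mid-length; long and short ones look alike but for length. Point on the handle's axis 22 mm below its top, 154 mm from the tip; its z runs from tip to handle top. Starts handle up in a hole of the block. Some forks may be absent.
- short_1_tip (a point): pronged tip of the same short fork, on its axis; the shank counts as 8 mm across; starts 8 mm above the table
- long_2_grip (a point): long dipping fork, 200 mm overall: round wooden handle (top 90 mm, 14 mm across) on a steel shank with two prongs; 35 g, balanced near mid-length; long and short ones look alike but for length. Point on the handle's axis 22 mm below its top, 178 mm from the tip; its z runs from tip to handle top. Starts handle up in a hole of the block. Some forks may be absent.
- long_2_tip (a point): pronged tip of the same long fork, on its axis; the shank counts as 8 mm across; starts 8 mm above the table
- short_2_grip (a point): short dipping fork, 176 mm overall: round wooden handle (top 90 mm, 14 mm across) on a steel shank with two prongs; 35 g, balanced near mid-length; long and short ones look alike but for length. Point on the handle's axis 22 mm below its top, 154 mm from the tip; its z runs from tip to handle top. Starts handle up in a hole of the block. Some forks may be absent.
- short_2_tip (a point): pronged tip of the same short fork, on its axis; the shank counts as 8 mm across; starts 8 mm above the table
- tall_cup: loose blue oblong ceramic cup, 0.7 kg, outside 58 mm (its x) by 88 mm (its y) by 112 mm high, walls 4 mm, floor 6 mm thick, inside 50 x 80 mm. Origin: centre of its underside; z up. The marked side is the long side at its own -x: brass trim on that rim and face; four studs (5 mm wide, 7 mm high) on that rim at y = -39, -13, 13, 39 mm keep forks from rolling along it.
- low_cup: loose white oblong ceramic cup, 0.7 kg, outside 58 mm (its x) by 88 mm (its y) by 92 mm high, walls 4 mm, floor 6 mm thick, inside 50 x 80 mm. Origin: centre of its underside; z up. The marked side is the long side at its own -x: brass trim on that rim and face; four studs (5 mm wide, 7 mm high) on that rim at y = -39, -13, 13, 39 mm keep forks from rolling along it.
- block: fixed wooden storage block, 50 mm (its x) by 210 mm (its y) by 60 mm high, origin at the centre of its underside; six holes 12 mm square and 52 mm deep in one row along its y, 34 mm apart, at y = -85, -51, -17, 17, 51, 85 mm; the forks stand loosely in them and may lean some degrees
- choc_bar_b: yellow-wrapped chocolate bar lying on the table, 56x139x11 mm, loose bystander; origin centre of underside
- choc_bar_a: red-wrapped chocolate bar lying on the table, 56x139x11 mm, loose bystander; origin centre of underside
- date_stamp: rubber stamp with a black handle, 30x50x70 mm, loose bystander; origin centre of underside
- ribbon_spool_1: ribbon spool lying flat, 73 mm across, 28 mm high, loose bystander; origin centre of underside

How it is judged:
At the end, for the whole second after the job is handed in: Long forks in the blue cup, short in the white: tip inside, under 20 mm above the cup's underside; handle point over 24 mm from the cup's middle towards the brass side and within 65 mm of it along that side, lean under 0.7 rad; forks and cups at rest, cups upright within 0.08 rad on the table (x of each of long_0_grip, long_1_grip, long_2_grip in the frame of tall_cup below -0.024 m and y of long_0_grip in the frame of tall_cup between -0.065 and 0.065 m and z of each of long_0_tip, long_1_tip, long_2_tip in the frame of tall_cup below 0.02 m and x of long_0_tip in the frame of tall_cup between -0.03 and 0.03 m and y of long_0_tip in the frame of tall_cup between -0.045 and 0.045 m and angle between each of long_0_grip, short_0_grip, long_1_grip, short_1_grip, long_2_grip, short_2_grip's own z axis and vertical below 0.7 rad and linear speed of each of long_0, short_0, long_1, short_1, long_2, short_2 below 0.03 m/s and x of each of short_0_grip, short_1_grip, short_2_grip in the frame of low_cup below -0.024 m and y of short_0_grip in the frame of low_cup between -0.065 and 0.065 m and z of each of short_0_tip, short_1_tip, short_2_tip in the frame of low_cup below 0.02 m and x of short_0_tip in the frame of low_cup between -0.03 and 0.03 m and y of short_0_tip in the frame of low_cup between -0.045 and 0.045 m and y of long_1_grip in the frame of tall_cup between -0.065 and 0.065 m and x of long_1_tip in the frame of tall_cup between -0.03 and 0.03 m and y of long_1_tip in the frame of tall_cup between -0.045 and 0.045 m and y of short_1_grip in the frame of low_cup between -0.065 and 0.065 m and x of short_1_tip in the frame of low_cup between -0.03 and 0.03 m and y of short_1_tip in the frame of low_cup between -0.045 and 0.045 m and y of long_2_grip in the frame of tall_cup between -0.065 and 0.065 m and x of long_2_tip in the frame of tall_cup between -0.03 and 0.03 m and y of long_2_tip in the frame of tall_cup between -0.045 and 0.045 m and y of short_2_grip in the frame of low_cup between -0.065 and 0.065 m and x of short_2_tip in the frame of low_cup between -0.03 and 0.03 m and y of short_2_tip in the frame of low_cup between -0.045 and 0.045 m and angle between each of tall_cup, low_cup's own z axis and vertical below 0.08 rad and height (world z) of each of tall_cup, low_cup below 0.01 m and linear speed of each of tall_cup, low_cup below 0.02 m/s); the robot touches nothing.
It fails at once if the yellow chocolate bar is pushed more than 3 cm from where it lay (distance of choc_bar_b from where it was at the start of the episode above 0.03 m).
It fails at once if the red chocolate bar is pushed more than 3 cm from where it lay (distance of choc_bar_a from where it was at the start of the episode above 0.03 m).
It fails at once if the stamp is pushed more than 3 cm from where it lay (distance of date_stamp from where it was at the start of the episode above 0.03 m).
It fails at once if the ribbon spool is pushed more than 3 cm from where it lay (distance of ribbon_spool_1 from where it was at the start of the episode above 0.03 m).
Of long_0, short_0, long_1, short_1, long_2, short_2 only 5 to 6 are there at a start; the rules pass over those that are not, and their reading is None.
At some moment in a run one of tall_cup, low_cup may be knocked a few centimetres aside while the robot is not near it.
It also fails if it takes over 210 s, if anything falls off the work surface, if the arm or the gripper's body presses on something with over 40 N, if the wrist force passes 120 N, or if a joint passes its speed limit or range.

ROBOT

A 7-joint arm with a two-finger parallel gripper is mounted at the origin on a cart in front of the work surface, level with it; the furniture and walls round the work are solid. World frame = base frame: x ahead of the robot, y to its left, z up, the work surface at z = 0. Lengths are in m, angles in rad, forces in N, time in s.
With the tool pointing down it reaches from about 0.425 to 0.875 m from the base axis. Payload 4.7 kg.
Tool frame: the origin (TCP) lies between the finger pads; the fingertips stand 17 mm ahead of it and the grasp point (between the pads) lies 2 mm behind it; y points along the fingers, x is the direction in which the jaws open and shut, and the axes are right-handed (so a half turn about y gives the same grasp; the last joint's range is limited). The gripper opens to 87 mm and grips with 3 to 60 N. Pads are 19 mm wide; open, the fingers measure 117 mm over their backs; the gripper's body (75 mm by 190 mm) begins 51 mm behind the grasp point.
Start: joints at [1.27, 0.321, -0.07, 1.45, 0.023, 1.371, -0.057], TCP at [0.201, -0.618, 0.24] pointing down, gripper open.
Joint ranges: [-2.86, 2.86], [-0.3, 2.09], [-1.38, 1.24], [0.06, 2.45], [-1.56, 4.7], [0.09, 2.05], [-2.69, 2.69]. Speed limits (rad/s): [2.57, 2.57, 3.14, 3.14, 3.14, 3.14, 3.14].

INTERFACE

Orientations are given as a 3x3 rotation matrix whose columns are the frame's x, y, z axes.
In Python, from rig import monitor, imaging, r, search_frame, silhouettes, landmark_of gives the robot as it stands.
- The arm moves only by the tool apply_moves, never from a script. Its argument "steps" is a list of rows, each an object of numbers: "tx", "ty", "tz": the shift along the tool's x, y, z in cm; "yaw": the turn about the tool's y in degrees; "fingers": the closure, from -1 (fully open) to 1 (shut). A call has 1 to 10 rows; each row is the pose to reach, as a shift and turn from the pose commanded when the call began, along the tool's axes at that moment; what a row does not reach only later rows make up. A row lasts 1/8 s, in which the tool goes at most 62.5 mm and 10.7 degrees, less where a joint would pass 70% of its speed; a pose out of reach is approached as far as the arm can. A call with a gripper value outside its range is refused whole. The fingers move at their own pace and stop on an object; "force" is the grip in N (left out, the last holds). Time passes only in rows, so rows that repeat a pose let the fingers close. It gives the time, the measured TCP pose, the force and the opening at its end, in the units of the state.
- monitor.sense(): the state, without advancing time (a new reading comes with each control period).
- imaging.read_camera(name): name is "scene" or "top" or "wrist"; returns a dict with "pixels" (480x640x3 uint8, red, green, blue), "fovy" (degrees; the focal length in pixels is half the picture's height over the tangent of half this angle, whatever the lens; pixels are square), "cx", "cy" (the principal point, pixels), "T" (4x4, takes a point from camera to world coordinates); the wrist camera has in their place "mount" (4x4, takes a point from camera to tool coordinates, whose origin is the TCP and whose axes are the tool frame's). Camera axes: x right, y down, z forward; pixel columns grow to the right and rows downward; lengths in m; the calibration is good to about 2 mm. A picture is of the moment at which its call begins: read the wrist's pose just before it. There is no depth.
- r.close_job(): hands the job in, once; it reports no verdict.
Trained networks look in the newest picture that a camera, given by its name, has taken for a name from the list of things; names that differ only in an ending like _2 or _b are one class to them, and where a whole thing is asked for, a point or a joint stands for the part that bears it (a point fixed in the world has none). Each returns a list of dicts, best first, with "score" (0 to 1); they miss things now and then, are a little off and sometimes report something else, mostly with a low value. They report only what shows in the picture. A call takes as long as a camera call.
- search_frame(camera, target): "bbox" ([left, top, right, bottom] as shares, 0 to 1, of the picture: columns of its width, rows of its height, round what is visible of it).
- silhouettes(camera, target): "mask" (480x640 bool, what is visible of it) and "bbox" ([left, top, right, bottom] as shares, 0 to 1, of the picture: columns of its width, rows of its height, round what is visible of it).
- landmark_of(camera, target): "location" ([column, row] as shares, 0 to 1, of the picture: columns of its width, rows of its height: a listed point, or the origin of a listed thing).
The state is a dict: "clock": time; "q": joint angles; "qvel": joint speeds; "joint_torque": joint torques, N m; "tcp_pos": TCP position; "tool_rot": TCP orientation; "wrist_force": force on the tool from outside, world axes, zero at the start; "wrist_torque": the same for the moment, N m; "width": finger opening in m.
Only numpy, scipy, OpenCV 4.12 (cv2) and the standard library are available. Lean on these libraries where they do the work, as an engineer would, in place of code of your own. Each camera call takes 0.05 s, during which the arm holds its last target. There are 200 camera calls.

## Working session

There is one attempt and no reset: what is moved stays moved. The work goes in short steps, Python scripts to look and compute and a tool call to move; the robot and the scene stay as the last step left them, time stands still between calls to the robot, and variables do not carry over. Pictures are saved under pics/ and viewed, about 12 in all and at most 16, crops included, and the job is handed in when it is done.

Besides the shell and the picture viewer there is one more tool, called after "Emit:" as name([rows], argument=value, ...), one row to a line, values as JSON. apply_moves: Moves the arm, as the interface text tells. Its arguments: {"type":"object","properties":{"steps":{"type":"array"},"force":{"type":"number"}},"required":["steps"]}

```bash
ls; mkdir -p pics
python3 - <<'E'
from rig import monitor, imaging
import cv2,numpy as np
s=monitor.sense()
for k in s: print(k,np.round(s[k],3).tolist())
for n in("scene","top","wrist"):
    c=imaging.read_camera(n); cv2.imwrite(f"pics/{n}0.png",c["pixels"][:,:,::-1]); print(n,c["fovy"],c["cx"],c["cy"],np.round(c.get("T",c.get("mount")),3).tolist())
E
```

```text
pics
clock 0.0
q [1.27, 0.322, -0.07, 1.452, 0.023, 1.371, -0.057]
qvel [-0.0, -0.0, -0.002, -0.0, 0.001, -0.001, -0.001]
joint_torque [0.0, -49.129, -0.404, -31.252, -0.064, 0.044, 0.0]
tcp_pos [0.201, -0.618, 0.238]
tool_rot [[0.31, -0.001, 0.951], [-0.951, 0.002, 0.31], [-0.002, -1.0, -0.0]]
wrist_force [-0.304, 0.091, 0.147]
wrist_torque [0.011, -0.053, -0.045]
width 0.087
scene 52.23847757226918 319.83914638146155 242.15786311783822 [[-0.606, -0.358, 0.711, -0.261], [-0.795, 0.246, -0.554, 0.59], [0.023, -0.901, -0.433, 0.59], [0.0, 0.0, 0.0, 1.0]]
top 49.03989230658811 314.70231663483327 240.20516474001616 [[0.024, -0.98, 0.195, 0.214], [-1.0, -0.026, -0.006, 0.007], [0.011, -0.195, -0.981, 1.565], [0.0, 0.0, 0.0, 1.0]]
wrist 70.81681047752188 318.3914445813452 246.33135306978397 [[1.0, 0.001, 0.0, 0.001], [-0.0, -0.243, 0.97, -0.146], [0.001, -0.97, -0.243, 0.065], [0.0, 0.0, 0.0, 1.0]]
```

View pics/scene0.png

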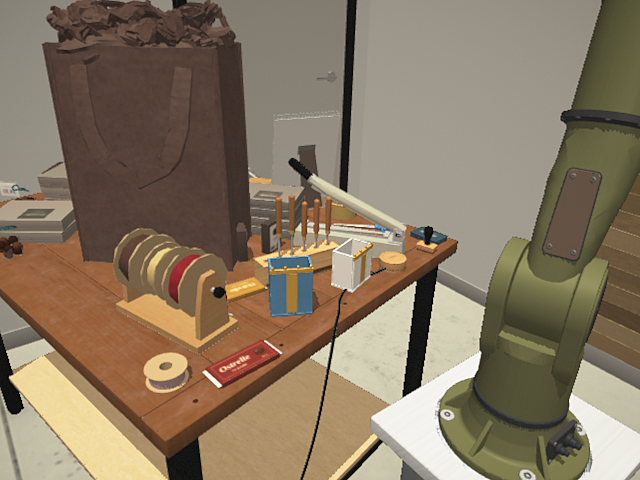

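View pics/top0.png

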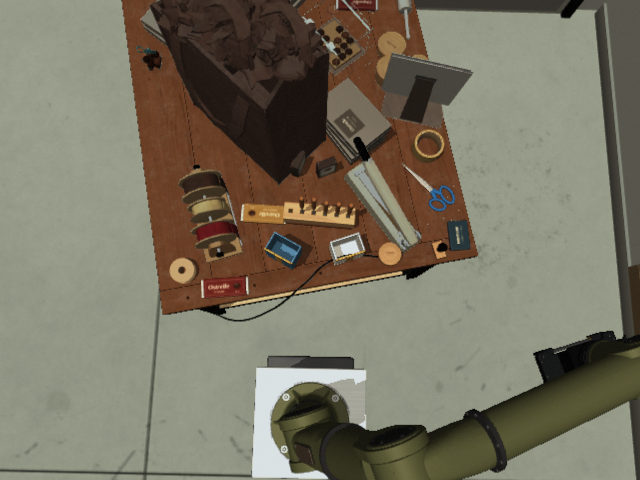

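```bash
cat > h.py <<'E'
from rig import monitor, imaging, r, search_frame, silhouettes, landmark_of
import numpy as np, cv2
def snap(n,save=None):
    s=monitor.sense(); c=imaging.read_camera(n)
    if n=="wrist":
        T=np.eye(4); T[:3,:3]=s["tool_rot"]; T[:3,3]=s["tcp_pos"]; T=T@c["mount"]
    else: T=c["T"]
    f=240/np.tan(np.radians(c["fovy"])/2)
    cam=dict(T=T,f=f,cx=c["cx"],cy=c["cy"],px=c["pixels"])
    if save: cv2.imwrite(f"pics/{save}.png",c["pixels"][:,:,::-1])
    return cam
def onplane(cam,u,v,z):
    d=cam["T"][:3,:3]@np.array([(u-cam["cx"])/cam["f"],(v-cam["cy"])/cam["f"],1]); o=cam["T"][:3,3]
    return o+d*(z-o[2])/d[2]
def proj(cam,p):
    q=np.linalg.inv(cam["T"])@np.append(p,1); return np.array([cam["cx"]+cam["f"]*q[0]/q[2],cam["cy"]+cam["f"]*q[1]/q[2]])
def marks(n,cam,t,z,ms=0.3):
    out=[]
    for d in landmark_of(n,t):
        if d["score"]<ms: continue
        u,v=d["location"][0]*640,d["location"][1]*480
        out.append((round(d["score"],2),(round(u,1),round(v,1)),np.round(onplane(cam,u,v,z),3).tolist()))
    return out
E
python3 - <<'E'
from h import *
c=snap("top")
for t,z in [("tall_cup",0),("low_cup",0),("block",0),("choc_bar_b",0),("choc_bar_a",0),("date_stamp",0),("ribbon_spool_1",0),("long_0_grip",.186),("short_0_grip",.162)]:
    print(t,*marks("top",c,t,z),sep="\n ")
i=c["px"][170:300,200:480]; cv2.imwrite("pics/topcrop.png",cv2.resize(i,None,fx=2.8,fy=2.8,interpolation=cv2.INTER_CUBIC)[:,:,::-1])
E
```

```text
tall_cup
 (0.95, (282.2, 250.6), [0.491, 0.095, 0.0])
low_cup
 (0.57, (349.3, 249.8), [0.499, -0.108, 0.0])
block
 (0.95, (319.8, 214.4), [0.607, -0.016, 0.0])
choc_bar_b
 (0.77, (263.8, 215.6), [0.598, 0.155, 0.0])
choc_bar_a
 (0.77, (263.8, 215.6), [0.598, 0.155, 0.0])
date_stamp
 (0.59, (439.5, 249.0), [0.508, -0.381, 0.0])
ribbon_spool_1
 (0.76, (181.6, 271.1), [0.421, 0.393, 0.0])
long_0_grip
short_0_grip
 (0.45, (336.6, 206.0), [0.591, -0.06, 0.162])
```

View pics/topcrop.png

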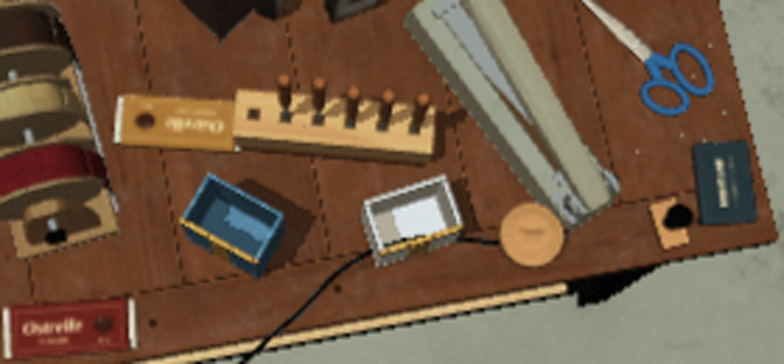

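Emit:
apply_moves([
  {"ty": -6},
  {"ty": -12},
  {"tx": -5,"tz": 5,"ty": -12,"yaw": -8},
  {"tx": -10,"tz": 10,"ty": -12,"yaw": -16},
  {"tx": -14,"tz": 14,"ty": -12,"yaw": -24},
  {"tx": -18,"tz": 18,"ty": -12,"yaw": -32},
  {"tx": -22,"tz": 22,"ty": -12,"yaw": -40},
  {"tx": -26,"tz": 26,"ty": -12,"yaw": -48},
  {"tx": -30,"tz": 30,"ty": -12,"yaw": -56},
  {"tx": -34,"tz": 34,"ty": -12,"yaw": -64},
])

```text
validation failed for argument at $.st...
```

Emit:
apply_moves([
  {"tx": 0,"ty": -6,"tz": 0,"yaw": 0,"fingers": -1},
  {"tx": 0,"ty": -12,"tz": 0,"yaw": 0,"fingers": -1},
  {"tx": -5,"ty": -12,"tz": 5,"yaw": -8,"fingers": -1},
  {"tx": -10,"ty": -12,"tz": 10,"yaw": -16,"fingers": -1},
  {"tx": -14,"ty": -12,"tz": 14,"yaw": -24,"fingers": -1},
  {"tx": -18,"ty": -12,"tz": 18,"yaw": -32,"fingers": -1},
  {"tx": -22,"ty": -12,"tz": 22,"yaw": -40,"fingers": -1},
  {"tx": -26,"ty": -12,"tz": 26,"yaw": -48,"fingers": -1},
  {"tx": -30,"ty": -12,"tz": 30,"yaw": -56,"fingers": -1},
  {"tx": -34,"ty": -12,"tz": 34,"yaw": -64,"fingers": -1},
])

```text
clock: 1.9
tcp_pos: [0.4198, -0.1877, 0.3599]
tool_rot: [[0.991, 0.001, 0.134], [-0.134, -0.001, 0.991], [0.001, -1.0, -0.001]]
wrist_force: [0.7, -0.8, -0.4]
width: 0.0868
```

Emit:
apply_moves([
  {"tx": 2,"ty": 0,"tz": 5,"yaw": -4,"fingers": -1},
  {"tx": 4,"ty": 0,"tz": 10,"yaw": -8,"fingers": -1},
  {"tx": 6,"ty": 0,"tz": 15,"yaw": -8,"fingers": -1},
  {"tx": 7.5,"ty": 0,"tz": 18,"yaw": -8,"fingers": -1},
  {"tx": 7.5,"ty": 0,"tz": 18,"yaw": -8,"fingers": -1},
])

```text
clock: 2.52
tcp_pos: [0.5191, -0.0184, 0.3596]
tool_rot: [[1.0, 0.0, -0.007], [0.007, 0.001, 1.0], [0.0, -1.0, 0.001]]
wrist_force: [-0.0, -0.0, 0.7]
width: 0.0871
```

Run:
```python
from h import *
s=monitor.sense(); print(s["tcp_pos"],s["wrist_force"])
c=snap("wrist","w1")
for t,z in [("tall_cup",0),("low_cup",0),("block",0),("choc_bar_b",0),("long_0_grip",.186),("long_0_tip",.008)]:
    print(t,*marks("wrist",c,t,z),sep="\n ")
c=snap("scene")
cv2.imwrite("pics/s1.png",cv2.resize(c["px"][180:330,230:430],None,fx=4,fy=4,interpolation=cv2.INTER_CUBIC)[:,:,::-1])
```

```text
[ 0.51910085 -0.01840063  0.35957304] [-0.04157989 -0.04691371  0.66671548]
tall_cup
 (0.84, (295.5, 130.1), [0.486, 0.091, 0.0])
 (0.6, (370.2, 237.7), [0.599, -0.065, 0.0])
low_cup
 (0.96, (299.2, 256.0), [0.49, -0.095, 0.0])
block
 (0.75, (369.2, 203.4), [0.595, -0.013, 0.0])
choc_bar_b
 (0.87, (380.6, 81.3), [0.603, 0.155, 0.0])
 (0.32, (376.1, 193.8), [0.605, 0.002, 0.0])
long_0_grip
long_0_tip
```

View pics/w1.png

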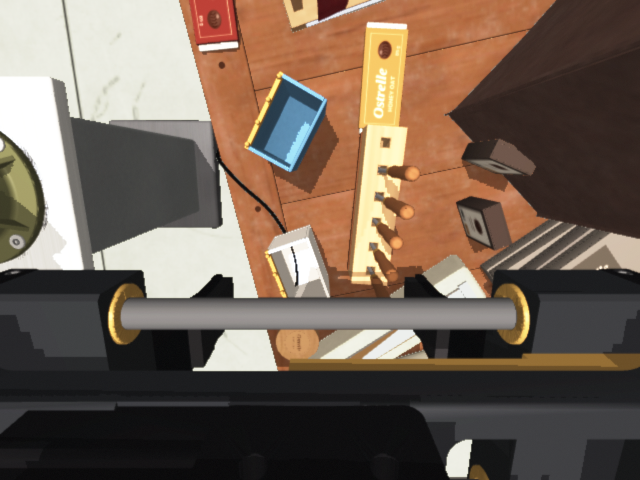

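View pics/s1.png

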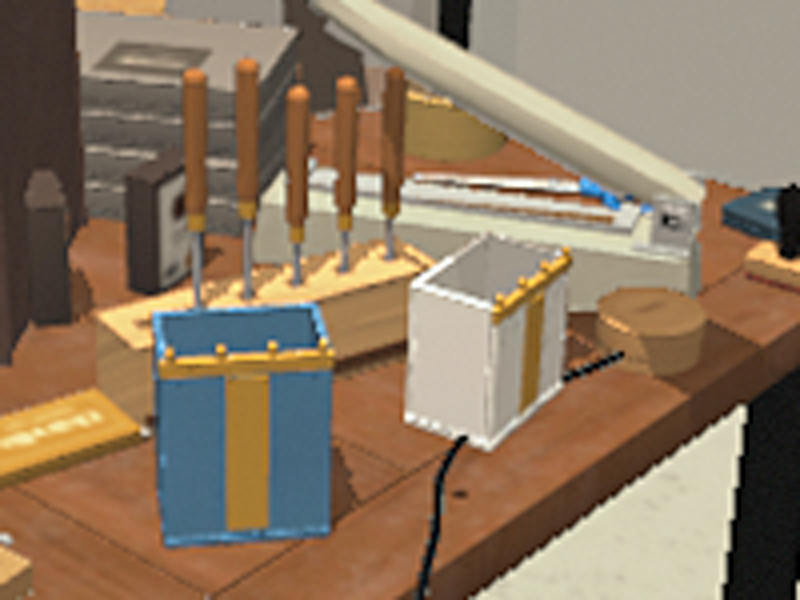

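```bash
cat > fit.py <<'E'
from h import *
from scipy.optimize import least_squares
W=snap("wrist");S=snap("scene");P=snap("top")
sc=lambda u,v:(230+u/4,180+v/4); tp=lambda u,v:(200+u/2.8,170+v/2.8)
def rim(hx,hy,z,obs,x0):
    # corners order: (-,+),(-,-),(+,+),(+,-)
    L=np.array([[-hx,hy],[-hx,-hy],[hx,hy],[hx,-hy]])
    def res(p):
        R=np.array([[np.cos(p[2]),-np.sin(p[2])],[np.sin(p[2]),np.cos(p[2])]])
        return np.concatenate([proj(c,np.append(p[:2]+R@L[i],z))-np.array(uv) for c,i,uv in obs])
    s=least_squares(res,x0,loss="soft_l1"); return s.x,np.round(s.fun,1)
b=[(W,0,(283,73)),(W,1,(247,149)),(W,2,(326,99)),(W,3,(291,170)),(S,0,sc(157,365)),(S,1,sc(333,357)),(S,2,sc(155,314)),(S,3,sc(322,307)),(P,0,tp(180,222)),(P,1,tp(265,268)),(P,2,tp(210,173)),(P,3,tp(285,213))]
w=[(W,0,(268,237)),(W,2,(310,226)),(S,0,sc(493,312)),(S,1,sc(570,257)),(S,2,sc(412,287)),(S,3,sc(488,236)),(P,0,tp(380,250)),(P,1,tp(463,225)),(P,2,tp(365,206)),(P,3,tp(446,178))]
k=[(W,2,(407,127)),(W,0,(368,123)),(W,1,(350,283)),(P,2,tp(237,90)),(P,3,tp(441,110)),(P,1,tp(436,155)),(P,0,tp(235,132))]
if __name__=="__main__":
    print("blue",*rim(.029,.044,.112,b,[.49,.095,-.5]))
    print("white",*rim(.029,.044,.092,w,[.49,-.1,.2]))
    x,f=rim(.025,.105,.06,k,[.6,-.015,-.1]); print("block",x,f)
    R=np.array([[np.cos(x[2]),-np.sin(x[2])],[np.sin(x[2]),np.cos(x[2])]])
    ws=[(413,173),(407,211),(397,243),(390,275),None]
    ss=[(195,72),(247,62),(298,90),(347,80),(394,71)]
    for i,y in enumerate([.051,.017,-.017,-.051,-.085]):
        h=x[:2]+R@[0,y]; out=[np.round(h,3)]
        obs=[(S,sc(*ss[i]))]+([(W,ws[i])] if ws[i] else [])+[(P,tp(*[(285,79),(319,81),(353,90),(388,95),(423,98)][i]))]
        q=least_squares(lambda p:np.concatenate([proj(c,p)-np.array(u) for c,u in obs]),np.append(h,.18))
        print(np.round(h,3),np.round(q.x,3),np.round(q.fun,1))
E
python3 fit.py
```

```text
blue [ 0.48143802  0.08361774 -0.47696964] [-4.2 -2.2 -2.3 -1.6  1.1 -1.2  0.2  1.8  2.6 -1.5  1.8 -2.2  0.7 -1.9
  0.1 -2.6  1.  -0.7 -2.  -2.1  0.5 -0.9  1.  -0.4]
white [ 0.49215768 -0.09180923  0.29021995] [-2.1  6.7 -0.1  4.8 -0.8 -0.3  0.2 -0.1 -2.1 -1.4 -0.2 -1.5 -1.8  0.7
 -1.7  1.6 -1.9 -3.  -1.3 -0.8]
block [ 0.5954664  -0.01819995 -0.08286061] [ 0.3 -0.1 -0.5  0.5 -0.2 -1.1  1.7 -0.8 -0.5 -0.5 -0.3 -0.1  0.4  0.5]
[0.6   0.033] [0.6   0.033 0.205] [ 1.4  0.2  0.1 -0.7  1.  -0.6]
[ 0.597 -0.001] [0.597 0.    0.205] [ 1.5 -0.1  0.3 -0.9  1.1  0.1]
[ 0.594 -0.035] [ 0.596 -0.034  0.182] [ 1.5 -0.4  0.4 -1.1  1.6  0.1]
[ 0.591 -0.069] [ 0.59  -0.067  0.184] [ 1.9 -0.6  0.6 -1.1  1.1  0.4]
[ 0.588 -0.103] [ 0.591 -0.097  0.181] [ 0.3  0.1 -0.3 -0.2]
```

Run:
```python
from fit import *
for n,s,t in [("tip",(293,162),(359,143)),("black end",(313,178),(367,160)),("pivot",(400,232),(413,241))]:
    q=least_squares(lambda p:np.concatenate([proj(S,p)-s,proj(P,p)-t]),[.7,-.15,.2]); print(n,np.round(q.x,3),np.round(q.fun,1))
```

```text
tip [ 0.754 -0.111  0.225] [ 1.4  0.3 -1.2 -1. ]
black end [ 0.716 -0.142  0.188] [-0.6 -0.1  0.5  0.5]
pivot [ 0.52  -0.285  0.07 ] [ 1.2  0.2 -0.9 -1.1]
```

Emit:
apply_moves([
  {"tx": 4,"ty": 3,"tz": 2.6,"yaw": 0,"fingers": -1},
  {"tx": 8.1,"ty": 6,"tz": 5.1,"yaw": 0,"fingers": -1},
  {"tx": 8.1,"ty": 11,"tz": 5.1,"yaw": 0,"fingers": -1},
  {"tx": 8.1,"ty": 15,"tz": 5.1,"yaw": 0,"fingers": -1},
  {"tx": 8.1,"ty": 17.5,"tz": 5.1,"yaw": 0,"fingers": -1},
  {"tx": 8.1,"ty": 17.5,"tz": 5.1,"yaw": 0,"fingers": -1},
  {"tx": 8.1,"ty": 17.5,"tz": 5.1,"yaw": 0,"fingers": 1},
  {"tx": 8.1,"ty": 17.5,"tz": 5.1,"yaw": 0,"fingers": 1},
  {"tx": 8.1,"ty": 17.5,"tz": 5.1,"yaw": 0,"fingers": 1},
  {"tx": 8.1,"ty": 17.5,"tz": 5.1,"yaw": 0,"fingers": 1},
], force=15)

```text
clock: 4.47
tcp_pos: [0.5997, 0.0294, 0.1851]
tool_rot: [[1.0, 0.001, -0.001], [0.001, -0.0, 1.0], [0.001, -1.0, -0.0]]
wrist_force: [-0.4, 0.3, 0.1]
width: 0.0545
```

Emit:
apply_moves([
  {"tx": 0,"ty": 0,"tz": 0,"yaw": 0,"fingers": 1},
  {"tx": 0,"ty": 0,"tz": 0,"yaw": 0,"fingers": 1},
  {"tx": 0,"ty": 0,"tz": 0,"yaw": 0,"fingers": 1},
  {"tx": 0,"ty": 0,"tz": 0,"yaw": 0,"fingers": 1},
  {"tx": 0,"ty": 0,"tz": 0,"yaw": 0,"fingers": 1},
  {"tx": 0,"ty": 0,"tz": 0,"yaw": 0,"fingers": 1},
  {"tx": 0,"ty": -4,"tz": 0,"yaw": 0,"fingers": 1},
  {"tx": 0,"ty": -9,"tz": 0,"yaw": 0,"fingers": 1},
  {"tx": 0,"ty": -15,"tz": 0,"yaw": 0,"fingers": 1},
  {"tx": 0,"ty": -15,"tz": 0,"yaw": 0,"fingers": 1},
])

```text
clock: 5.72
tcp_pos: [0.6015, 0.0305, 0.34]
tool_rot: [[1.0, 0.009, -0.001], [0.001, 0.0, 1.0], [0.009, -1.0, 0.0]]
wrist_force: [-0.0, 0.8, -1.5]
width: 0.0133
```

Run:
```python
from h import *
s=monitor.sense(); print(s["tcp_pos"],s["width"])
c=snap("wrist","w2")
for t,z in [("tall_cup",0),("low_cup",0),("long_0_grip",s["tcp_pos"][2]),("long_0_tip",s["tcp_pos"][2]-.176)]: print(t,*marks("wrist",c,t,z),sep="\n ")
c=snap("scene")
print(*marks("scene",c,"tall_cup",0),*marks("scene",c,"low_cup",0),marks("scene",c,"long_0_tip",.16))
a=c["px"][150:330,210:430];cv2.imwrite("pics/s2.png",cv2.resize(np.hstack([a]),None,fx=3,fy=3,interpolation=cv2.INTER_CUBIC)[:,:,::-1])
```

```text
[0.60153793 0.03045033 0.34003138] 0.013330904954227384
tall_cup
 (0.63, (139.8, 25.5), [0.377, 0.263, 0.0])
low_cup
 (0.4, (319.6, 116.4), [0.606, 0.155, 0.0])
long_0_grip
long_0_tip
(0.98, (292.6, 306.0), [0.485, 0.08, 0.0]) (0.68, (350.3, 284.1), [0.483, -0.085, 0.0]) []
```

View pics/w2.png

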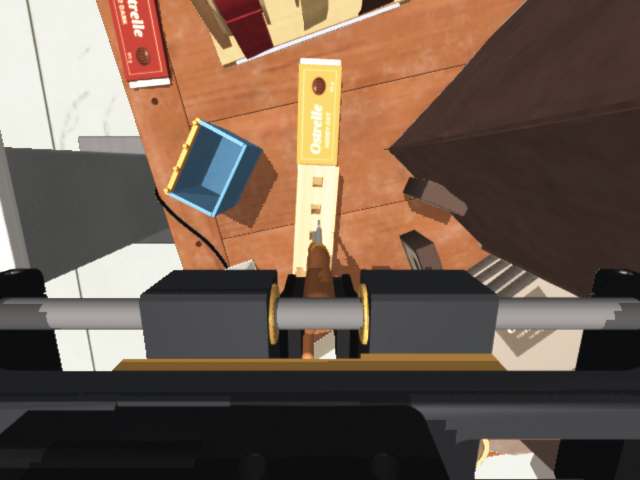

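View pics/s2.png

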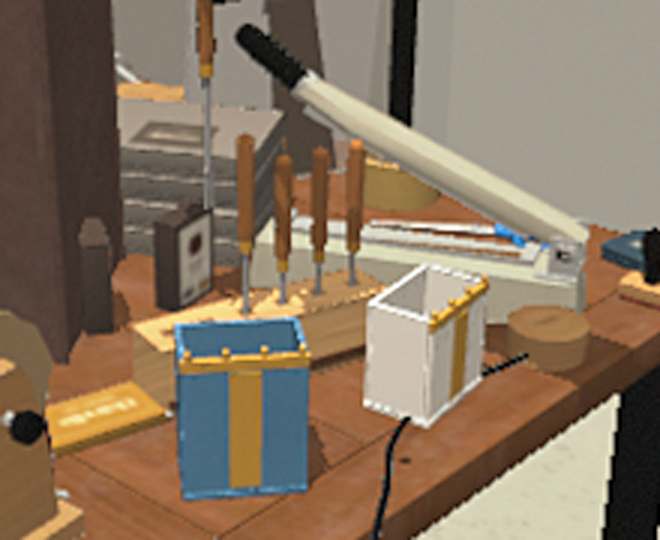

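Run:
```python
from fit import *
s=monitor.sense()
t=least_squares(lambda p:np.concatenate([proj(W,p)-(319,220),proj(S,p)-(279,219.5)]),[.6,.03,.16]);print("tip",t.x,t.fun)
print(onplane(W,319,220,.164))
w2=[(W,0,(199,121)),(W,1,(168,191)),(W,2,(262,150)),(W,3,(216,216))]
print(*rim(.029,.044,.112,w2,[.49,.095,-.5]))
print(*rim(.029,.044,.112,w2+b[4:],[.49,.095,-.5]))
```

```text
tip [0.59896541 0.03926914 0.15492691] [-0.07873925  0.14286698 -0.3729323   0.06571706]
[0.59903597 0.04094435 0.164     ]
[ 0.48429858  0.08476965 -0.56185606] [ 7.2 -2.8  0.2  0.5 -6.6 -0.4 -0.2  3.9]
[ 0.48145135  0.08625196 -0.51000477] [  1.6  -4.2  -1.2   1.4 -10.7  -4.3  -0.5   2.4   0.9  -1.4   0.4  -1.5
   0.   -1.9  -0.4  -2.    0.   -1.3  -3.5  -1.9   0.1  -1.2   0.1   0.2]
```

Emit:
apply_moves([
  {"tx": -5,"ty": 0,"tz": 3,"yaw": 8,"fingers": 1},
  {"tx": -8,"ty": 0,"tz": 5,"yaw": 17,"fingers": 1},
  {"tx": -10.1,"ty": 0,"tz": 6.6,"yaw": 26,"fingers": 1},
  {"tx": -10.1,"ty": 0,"tz": 6.6,"yaw": 28.6,"fingers": 1},
  {"tx": -10.1,"ty": 0,"tz": 6.6,"yaw": 28.6,"fingers": 1},
  {"tx": -10.1,"ty": 3,"tz": 6.6,"yaw": 28.6,"fingers": 1},
])

```text
clock: 7.08
tcp_pos: [0.5, 0.0955, 0.3061]
tool_rot: [[0.879, 0.005, 0.478], [-0.478, 0.0, 0.879], [0.004, -1.0, 0.003]]
wrist_force: [0.8, -0.7, -1.3]
width: 0.0133
```

Run:
```python
from h import *
s=monitor.sense(); print(s["tcp_pos"],s["width"])
c=snap("scene");w=snap("wrist")
a=cv2.resize(c["px"][170:350,230:380],None,fx=2.6,fy=2.6,interpolation=cv2.INTER_CUBIC)
b=cv2.resize(w["px"][100:350,180:450],(506,468))
print(a.shape,b.shape)
cv2.imwrite("pics/s3.png",np.hstack([a,b[:,:400]])[:,:,::-1])
```

```text
[0.50001555 0.09546877 0.30608471] 0.013287207904858055
(468, 390, 3) (468, 506, 3)
```

View pics/s3.png

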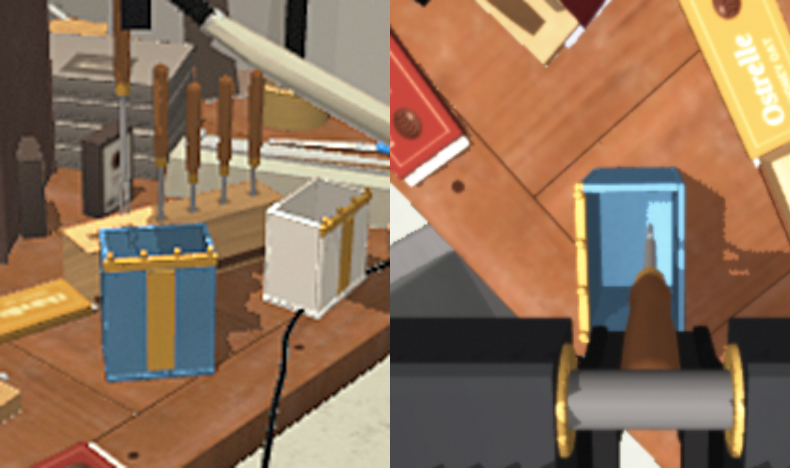

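Emit:
apply_moves([
  {"tx": -0.2,"ty": 0,"tz": 0.8,"yaw": 0,"fingers": 1},
  {"tx": -0.2,"ty": 4,"tz": 0.8,"yaw": 0,"fingers": 1},
  {"tx": -0.2,"ty": 8,"tz": 0.8,"yaw": 0,"fingers": 1},
  {"tx": -0.2,"ty": 10,"tz": 0.8,"yaw": 0,"fingers": 1},
  {"tx": -0.2,"ty": 11,"tz": 0.8,"yaw": 0,"fingers": 1},
  {"tx": -0.2,"ty": 11,"tz": 0.8,"yaw": 0,"fingers": 1},
])

```text
clock: 7.92
tcp_pos: [0.5009, 0.1037, 0.195]
tool_rot: [[0.878, 0.0, 0.478], [-0.478, 0.0, 0.878], [0.0, -1.0, 0.001]]
wrist_force: [0.6, -0.7, 0.2]
width: 0.0134
```

Emit:
apply_moves([
  {"tx": 0,"ty": 0.3,"tz": 0,"yaw": 0,"fingers": 1},
  {"tx": 0,"ty": 0.6,"tz": 0,"yaw": 0,"fingers": 1},
  {"tx": 0,"ty": 0.6,"tz": 0,"yaw": 0,"fingers": 1},
])

```text
clock: 8.3
tcp_pos: [0.5005, 0.1033, 0.1887]
tool_rot: [[0.878, 0.0, 0.478], [-0.478, -0.0, 0.878], [0.0, -1.0, -0.0]]
wrist_force: [-0.3, -0.6, -0.9]
width: 0.0138
```

Emit:
apply_moves([
  {"tx": 0,"ty": 0.2,"tz": 0,"yaw": 0,"fingers": 1},
  {"tx": 0,"ty": 0.2,"tz": 0,"yaw": 0,"fingers": 0.31},
  {"tx": 0,"ty": 0.2,"tz": 0,"yaw": 0,"fingers": 0.31},
  {"tx": -0.6,"ty": 0.2,"tz": 0,"yaw": 0,"fingers": 0.31},
  {"tx": -1.5,"ty": 0.2,"tz": 0,"yaw": 0,"fingers": 0.31},
  {"tx": -2.5,"ty": 0.2,"tz": 0,"yaw": 0,"fingers": 0.31},
  {"tx": -3.5,"ty": 0.2,"tz": 0,"yaw": 0,"fingers": 0.31},
  {"tx": -4.5,"ty": 0.2,"tz": 0,"yaw": 0,"fingers": 0.31},
  {"tx": -4.5,"ty": 0.2,"tz": 0,"yaw": 0,"fingers": 0.31},
])

```text
clock: 9.43
tcp_pos: [0.4603, 0.1253, 0.1866]
tool_rot: [[0.879, 0.0, 0.477], [-0.477, -0.001, 0.879], [0.001, -1.0, -0.001]]
wrist_force: [-0.3, 0.2, -0.2]
width: 0.0302
```

Run:
```python
from h import *
c=snap("scene");w=snap("wrist")
a=cv2.resize(c["px"][170:350,230:380],None,fx=2.6,fy=2.6,interpolation=cv2.INTER_CUBIC)
b=cv2.resize(w["px"][60:340,180:450],None,fx=1.5,fy=1.5)[:468]
b=np.vstack([b,np.zeros((468-len(b),b.shape[1],3),np.uint8)])
cv2.imwrite("pics/s4.png",np.hstack([a,b])[:,:,::-1])
```

```text
(no output)
```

View pics/s4.png

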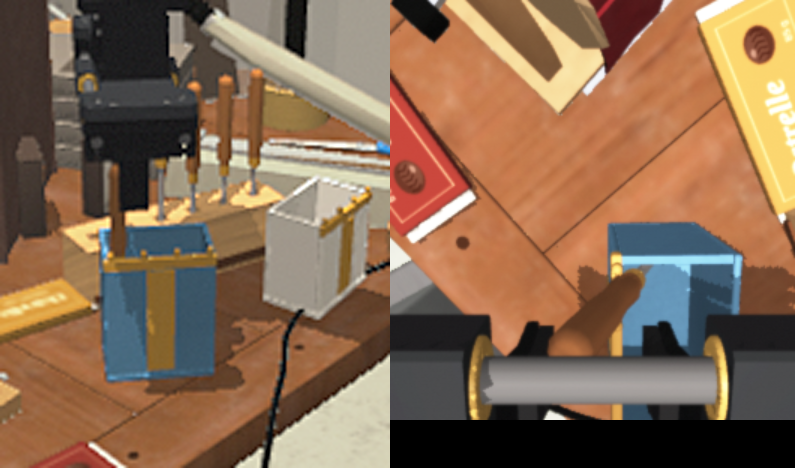

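Emit:
apply_moves([
  {"tx": 0,"ty": 0,"tz": 0,"yaw": 0,"fingers": -0.3},
  {"tx": 0,"ty": 0,"tz": 0,"yaw": 0,"fingers": -0.3},
  {"tx": 0,"ty": 0,"tz": 0,"yaw": 0,"fingers": -0.3},
  {"tx": 0,"ty": -4,"tz": 0,"yaw": 0,"fingers": -0.3},
  {"tx": 0,"ty": -9,"tz": 0,"yaw": 0,"fingers": -0.3},
  {"tx": 4,"ty": -9,"tz": -1,"yaw": -8,"fingers": -0.3},
  {"tx": 9,"ty": -9,"tz": -2,"yaw": -17,"fingers": -0.3},
  {"tx": 14,"ty": -9,"tz": -3.5,"yaw": -26,"fingers": -0.3},
  {"tx": 18,"ty": -9,"tz": -4.5,"yaw": -28.5,"fingers": -0.3},
  {"tx": 18,"ty": -9,"tz": -4.5,"yaw": -28.5,"fingers": -0.3},
])

```text
clock: 10.78
tcp_pos: [0.599, -0.0047, 0.2749]
tool_rot: [[1.0, -0.002, 0.007], [-0.007, 0.001, 1.0], [-0.002, -1.0, 0.001]]
wrist_force: [0.0, 0.5, -0.2]
width: 0.0568
```

Run:
```python
from h import *
s=monitor.sense();print(s["tcp_pos"],s["tool_rot"][:2,0])
c=snap("scene");w=snap("wrist")
for p in [(.597,0,.205)]: print(proj(w,p))
a=cv2.resize(c["px"][170:350,230:380],None,fx=2.6,fy=2.6,interpolation=cv2.INTER_CUBIC)
b=cv2.resize(w["px"][60:372,120:390],None,fx=1.5,fy=1.5)[:468]
cv2.imwrite("pics/s5.png",np.hstack([a,b])[:,:,::-1])
```

```text
[ 0.59898462 -0.00474924  0.27491608] [ 0.99997481 -0.00687013]
[317.7660046  259.26490867]
```

View pics/s5.png

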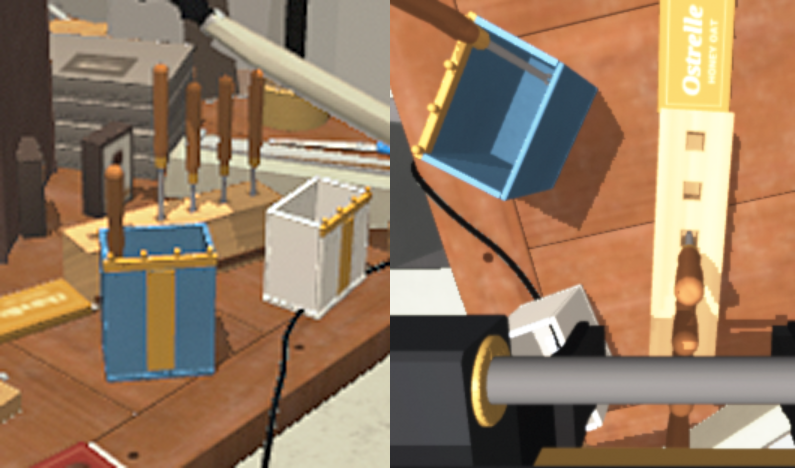

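Emit:
apply_moves([
  {"tx": -0.2,"ty": 4,"tz": 0.6,"yaw": 0,"fingers": -0.3},
  {"tx": -0.2,"ty": 8,"tz": 0.6,"yaw": 0,"fingers": -0.3},
  {"tx": -0.2,"ty": 9.1,"tz": 0.6,"yaw": 0,"fingers": -0.3},
  {"tx": -0.2,"ty": 9.1,"tz": 0.6,"yaw": 0,"fingers": 1},
  {"tx": -0.2,"ty": 9.1,"tz": 0.6,"yaw": 0,"fingers": 1},
  {"tx": -0.2,"ty": 9.1,"tz": 0.6,"yaw": 0,"fingers": 1},
  {"tx": -0.2,"ty": 9.1,"tz": 0.6,"yaw": 0,"fingers": 1},
  {"tx": -0.2,"ty": 9.1,"tz": 0.6,"yaw": 0,"fingers": 1},
  {"tx": -0.2,"ty": 9.1,"tz": 0.6,"yaw": 0,"fingers": 1},
  {"tx": -0.2,"ty": 9.1,"tz": 0.6,"yaw": 0,"fingers": 1},
])

```text
clock: 12.12
tcp_pos: [0.5958, 0.0053, 0.1858]
tool_rot: [[1.0, 0.001, 0.001], [-0.001, -0.0, 1.0], [0.001, -1.0, -0.0]]
wrist_force: [0.4, -1.2, 1.9]
width: 0.0136
```

Emit:
apply_moves([
  {"tx": 0,"ty": 0,"tz": 0,"yaw": 0,"fingers": 1},
  {"tx": 0,"ty": -4,"tz": 0,"yaw": 0,"fingers": 1},
  {"tx": 0,"ty": -9,"tz": 0,"yaw": 0,"fingers": 1},
  {"tx": 0,"ty": -14.5,"tz": 0,"yaw": 0,"fingers": 1},
  {"tx": 0,"ty": -14.5,"tz": 0,"yaw": 0,"fingers": 1},
])

```text
clock: 12.75
tcp_pos: [0.5973, 0.0061, 0.3352]
tool_rot: [[1.0, 0.008, 0.001], [-0.001, -0.0, 1.0], [0.008, -1.0, -0.0]]
wrist_force: [-0.4, 0.8, -0.8]
width: 0.0134
```

Emit:
apply_moves([
  {"tx": -4,"ty": 0,"tz": 2,"yaw": 8,"fingers": 1},
  {"tx": -8,"ty": 0,"tz": 4,"yaw": 17,"fingers": 1},
  {"tx": -11.9,"ty": 0,"tz": 5.4,"yaw": 26,"fingers": 1},
  {"tx": -11.9,"ty": 0,"tz": 5.4,"yaw": 28.6,"fingers": 1},
  {"tx": -11.9,"ty": 2.5,"tz": 5.4,"yaw": 28.6,"fingers": 1},
  {"tx": -11.9,"ty": 2.5,"tz": 5.4,"yaw": 28.6,"fingers": 1},
])

```text
clock: 13.5
tcp_pos: [0.4748, 0.059, 0.303]
tool_rot: [[0.877, -0.005, 0.48], [-0.48, -0.0, 0.877], [-0.004, -1.0, -0.003]]
wrist_force: [0.3, -0.2, 0.0]
width: 0.0133
```

```bash
cat > look.py <<'E'
import sys
from h import *
s=monitor.sense();print(s["tcp_pos"],s["tool_rot"][:2,0])
w=snap("wrist");c=snap("scene")
a=cv2.resize(c["px"][170:350,230:380],None,fx=2.6,fy=2.6,interpolation=cv2.INTER_CUBIC)
b=cv2.resize(w["px"][60:372,180:450],None,fx=1.5,fy=1.5)
cv2.imwrite(f"pics/{sys.argv[1]}.png",np.hstack([a,b])[:,:,::-1])
E
python3 look.py s6
```

```text
[0.47477527 0.05897385 0.30301433] [ 0.87736704 -0.47979922]
```

View pics/s6.png

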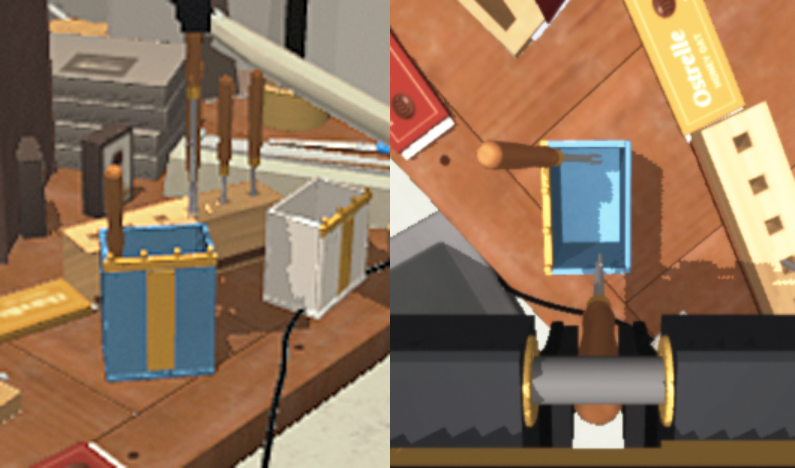

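Emit:
apply_moves([
  {"tx": 0,"ty": 0,"tz": 1.2,"yaw": 0,"fingers": 1},
  {"tx": 0,"ty": 3,"tz": 1.2,"yaw": 0,"fingers": 1},
  {"tx": 0,"ty": 7,"tz": 1.2,"yaw": 0,"fingers": 1},
  {"tx": 0,"ty": 10,"tz": 1.2,"yaw": 0,"fingers": 1},
  {"tx": 0,"ty": 11.2,"tz": 1.2,"yaw": 0,"fingers": 1},
  {"tx": 0,"ty": 11.6,"tz": 1.2,"yaw": 0,"fingers": 1},
  {"tx": 0,"ty": 11.6,"tz": 1.2,"yaw": 0,"fingers": 1},
])

```text
clock: 14.48
tcp_pos: [0.4831, 0.0702, 0.1905]
tool_rot: [[0.878, 0.002, 0.48], [-0.48, 0.0, 0.878], [0.001, -1.0, 0.001]]
wrist_force: [-0.0, 0.2, -0.7]
width: 0.0135
```

Emit:
apply_moves([
  {"tx": 0,"ty": 0.1,"tz": 0,"yaw": 0,"fingers": 0.31},
  {"tx": 0,"ty": 0.1,"tz": 0,"yaw": 0,"fingers": 0.31},
  {"tx": -0.6,"ty": 0.1,"tz": 0,"yaw": 0,"fingers": 0.31},
  {"tx": -1.5,"ty": 0.1,"tz": 0,"yaw": 0,"fingers": 0.31},
  {"tx": -2.5,"ty": 0.1,"tz": 0,"yaw": 0,"fingers": 0.31},
  {"tx": -3.5,"ty": 0.1,"tz": 0,"yaw": 0,"fingers": 0.31},
  {"tx": -4.5,"ty": 0.1,"tz": 0,"yaw": 0,"fingers": 0.31},
  {"tx": -4.5,"ty": 0.1,"tz": 0,"yaw": 0,"fingers": 0.31},
  {"tx": -4.5,"ty": 0.1,"tz": 0,"yaw": 0,"fingers": -0.3},
  {"tx": -4.5,"ty": 0.1,"tz": 0,"yaw": 0,"fingers": -0.3},
])

```text
clock: 15.72
tcp_pos: [0.4431, 0.0913, 0.1885]
tool_rot: [[0.877, 0.0, 0.48], [-0.48, 0.0, 0.877], [-0.0, -1.0, 0.0]]
wrist_force: [0.3, 0.4, 0.8]
width: 0.0429
```

Emit:
apply_moves([
  {"tx": 0,"ty": 0,"tz": 0,"yaw": 0,"fingers": -0.3},
  {"tx": 0,"ty": -4,"tz": 0,"yaw": 0,"fingers": -0.3},
  {"tx": 0,"ty": -8.7,"tz": 0,"yaw": 0,"fingers": -0.3},
  {"tx": 4,"ty": -8.7,"tz": -1,"yaw": -8,"fingers": -0.3},
  {"tx": 9,"ty": -8.7,"tz": -2,"yaw": -17,"fingers": -0.3},
  {"tx": 14,"ty": -8.7,"tz": -3,"yaw": -26,"fingers": -0.3},
  {"tx": 19.4,"ty": -8.7,"tz": -3.6,"yaw": -28.7,"fingers": -0.3},
  {"tx": 19.4,"ty": -8.7,"tz": -3.6,"yaw": -28.7,"fingers": -0.3},
])

```text
clock: 16.73
tcp_pos: [0.5977, -0.0377, 0.2727]
tool_rot: [[1.0, -0.003, 0.005], [-0.005, 0.002, 1.0], [-0.003, -1.0, 0.002]]
wrist_force: [-0.4, 0.0, -0.9]
width: 0.0569
```

```bash
sed -i 's/180:450/120:390/' look.py; python3 look.py s7; python3 -c "
from h import *
w=snap('wrist')
for p in [(.596,-.034,.182)]: print(proj(w,p))"
```

```text
[ 0.5976588  -0.0376666   0.27271567] [ 0.99998035 -0.00541085]
[319.53658941 254.93845445]
```

View pics/s7.png

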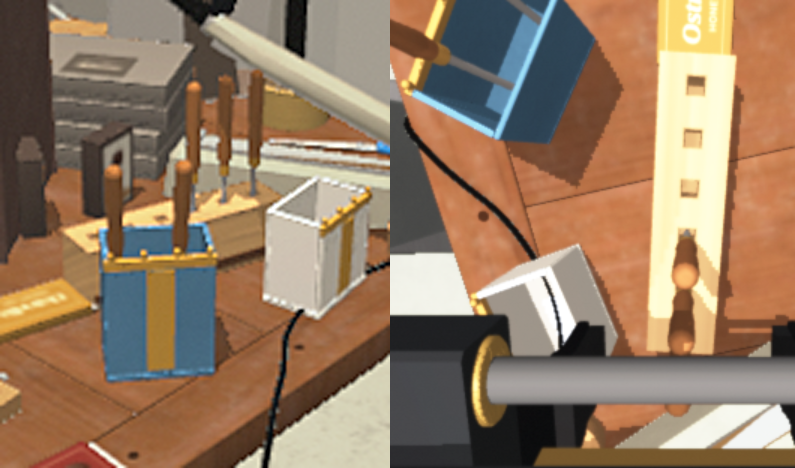

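Emit:
apply_moves([
  {"tx": -0.2,"ty": 4,"tz": 0.8,"yaw": 0,"fingers": -0.3},
  {"tx": -0.2,"ty": 8,"tz": 0.8,"yaw": 0,"fingers": -0.3},
  {"tx": -0.2,"ty": 11.2,"tz": 0.8,"yaw": 0,"fingers": -0.3},
  {"tx": -0.2,"ty": 11.2,"tz": 0.8,"yaw": 0,"fingers": 1},
  {"tx": -0.2,"ty": 11.2,"tz": 0.8,"yaw": 0,"fingers": 1},
  {"tx": -0.2,"ty": 11.2,"tz": 0.8,"yaw": 0,"fingers": 1},
  {"tx": -0.2,"ty": 11.2,"tz": 0.8,"yaw": 0,"fingers": 1},
  {"tx": -0.2,"ty": 11.2,"tz": 0.8,"yaw": 0,"fingers": 1},
  {"tx": -0.2,"ty": 11.2,"tz": 0.8,"yaw": 0,"fingers": 1},
  {"tx": -0.2,"ty": 11.2,"tz": 0.8,"yaw": 0,"fingers": 1},
])

```text
clock: 18.12
tcp_pos: [0.5944, -0.0252, 0.164]
tool_rot: [[1.0, 0.001, -0.001], [0.001, -0.0, 1.0], [0.001, -1.0, -0.0]]
wrist_force: [0.5, 0.1, 2.7]
width: 0.0133
```

Emit:
apply_moves([
  {"tx": 0,"ty": 0,"tz": 0,"yaw": 0,"fingers": 1},
  {"tx": 0,"ty": -4,"tz": 0,"yaw": 0,"fingers": 1},
  {"tx": 0,"ty": -9,"tz": 0,"yaw": 0,"fingers": 1},
  {"tx": 0,"ty": -13.5,"tz": 0,"yaw": 0,"fingers": 1},
  {"tx": 0,"ty": -13.5,"tz": 0,"yaw": 0,"fingers": 1},
])

```text
clock: 18.75
tcp_pos: [0.5952, -0.0246, 0.3021]
tool_rot: [[1.0, 0.006, -0.001], [0.001, -0.001, 1.0], [0.006, -1.0, -0.001]]
wrist_force: [0.1, 0.5, -1.1]
width: 0.0133
```

Emit:
apply_moves([
  {"tx": -5,"ty": 0,"tz": 0,"yaw": 0,"fingers": 1},
  {"tx": -8.4,"ty": 0,"tz": -1,"yaw": -5,"fingers": 1},
  {"tx": -8.4,"ty": 0,"tz": -6,"yaw": -12,"fingers": 1},
  {"tx": -8.4,"ty": 0,"tz": -9.6,"yaw": -16.6,"fingers": 1},
  {"tx": -8.4,"ty": 2.5,"tz": -9.6,"yaw": -16.6,"fingers": 1},
  {"tx": -8.4,"ty": 2.5,"tz": -9.6,"yaw": -16.6,"fingers": 1},
])

```text
clock: 19.5
tcp_pos: [0.5078, -0.1212, 0.2705]
tool_rot: [[0.958, -0.006, -0.285], [0.285, 0.002, 0.958], [-0.005, -1.0, 0.004]]
wrist_force: [-0.4, 0.9, -0.2]
width: 0.0134
```

```bash
sed -i 's/120:390/180:450/' look.py; python3 look.py s8; python3 -c "
from h import *
c=snap('scene'); print(marks('scene',c,'tall_cup',0),marks('scene',c,'low_cup',0))
w=snap('wrist'); print(marks('wrist',w,'low_cup',0),marks('wrist',w,'short_0_tip',.124,.1))"
```

```text
[ 0.50776159 -0.12119564  0.27045838] [0.95837723 0.28545906]
[(0.67, (293.7, 307.8), [0.477, 0.082, 0.0])] [(0.62, (349.2, 283.1), [0.488, -0.086, 0.0])]
[(0.69, (310.0, 192.2), [0.492, -0.096, 0.0])] [(0.75, (399.1, 190.5), [0.565, -0.061, 0.124])]
```

View pics/s8.png

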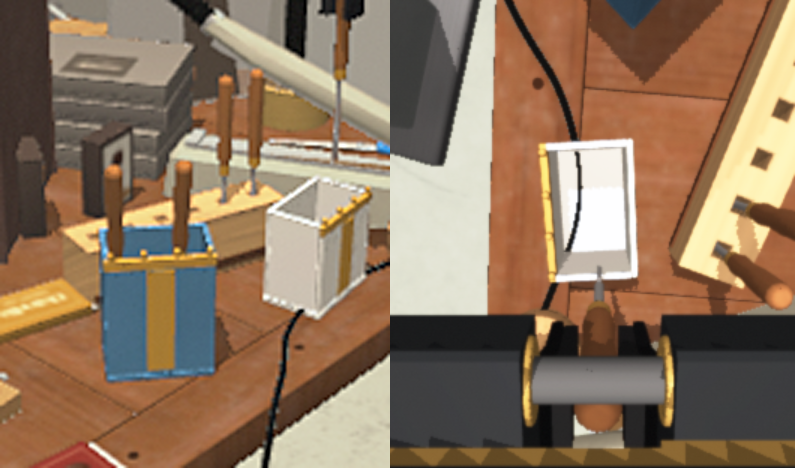

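Run:
```python
from fit import *
f=lambda u,v:(180+(u-390)/1.5,60+v/1.5)
print(*rim(.029,.044,.092,[(W,0,f(542,145)),(W,2,f(633,140)),(W,3,f(636,278)),(W,1,f(555,282))],[.49,-.095,.3]))
s=monitor.sense()
for z in (.112,.118): 
    p=onplane(W,*f(600,268),z); print(p, s["tool_rot"].T@(p-s["tcp_pos"]))
sc2=lambda u,v:(230+u/2.6,170+v/2.6)
t=least_squares(lambda p:np.concatenate([proj(W,p)-f(600,268),proj(S,p)-sc2(337,162)]),[.5,-.1,.12]);print(t.x)
```

```text
[ 0.49813084 -0.09638442  0.3439714 ] [-0.5  0.4  0.6  0.4  1.6 -0.6 -2.2 -0.3]
[ 0.5124956  -0.12508341  0.112     ] [ 0.00122326  0.16179973 -0.00449377]
[ 0.51207041 -0.12378707  0.118     ] [ 0.00118891  0.15579916 -0.00313241]
[ 0.51199993 -0.125316    0.11329401]
```

Emit:
apply_moves([
  {"tx": 0.5,"ty": 0,"tz": 0.5,"yaw": -3,"fingers": 1},
  {"tx": 0.5,"ty": 3,"tz": 0.5,"yaw": -3,"fingers": 1},
  {"tx": 0.5,"ty": 7,"tz": 0.5,"yaw": -3,"fingers": 1},
  {"tx": 0.5,"ty": 9.5,"tz": 0.5,"yaw": -3,"fingers": 1},
  {"tx": 0.5,"ty": 10.5,"tz": 0.5,"yaw": -3,"fingers": 1},
  {"tx": 0.5,"ty": 10.8,"tz": 0.5,"yaw": -3,"fingers": 1},
  {"tx": 0.5,"ty": 10.8,"tz": 0.5,"yaw": -3,"fingers": 1},
])

```text
clock: 20.92
tcp_pos: [0.5139, -0.115, 0.1664]
tool_rot: [[0.942, 0.001, -0.337], [0.337, -0.0, 0.942], [0.001, -1.0, -0.001]]
wrist_force: [-0.1, -0.5, 0.1]
width: 0.0133
```

Emit:
apply_moves([
  {"tx": 0,"ty": 0,"tz": 0,"yaw": 0,"fingers": 0.31},
  {"tx": 0,"ty": 0,"tz": 0,"yaw": 0,"fingers": 0.31},
  {"tx": -0.6,"ty": 0,"tz": 0,"yaw": 0,"fingers": 0.31},
  {"tx": -1.5,"ty": 0,"tz": 0,"yaw": 0,"fingers": 0.31},
  {"tx": -2.5,"ty": 0,"tz": 0,"yaw": 0,"fingers": 0.31},
  {"tx": -3.5,"ty": 0,"tz": 0,"yaw": 0,"fingers": 0.31},
  {"tx": -4.6,"ty": 0,"tz": 0,"yaw": 0,"fingers": 0.31},
  {"tx": -4.6,"ty": 0,"tz": 0,"yaw": 0,"fingers": 0.31},
  {"tx": -4.6,"ty": 0,"tz": 0,"yaw": 0,"fingers": -0.3},
  {"tx": -4.6,"ty": 0,"tz": 0,"yaw": 0,"fingers": -0.3},
])

```text
clock: 22.18
tcp_pos: [0.4703, -0.1302, 0.1656]
tool_rot: [[0.942, 0.0, -0.337], [0.337, 0.0, 0.942], [0.0, -1.0, 0.0]]
wrist_force: [0.3, -1.0, 0.1]
width: 0.043
```

Emit:
apply_moves([
  {"tx": 0,"ty": 0,"tz": 0,"yaw": 0,"fingers": -0.3},
  {"tx": 0,"ty": -5,"tz": 0,"yaw": 0,"fingers": -0.3},
  {"tx": 0,"ty": -10.7,"tz": 0,"yaw": 0,"fingers": -0.3},
  {"tx": 5,"ty": -10.7,"tz": 1,"yaw": 8,"fingers": -0.3},
  {"tx": 10,"ty": -10.7,"tz": 2,"yaw": 16,"fingers": -0.3},
  {"tx": 13.4,"ty": -10.7,"tz": 2.1,"yaw": 19.7,"fingers": -0.3},
  {"tx": 13.4,"ty": -10.7,"tz": 2.1,"yaw": 19.7,"fingers": -0.3},
])

```text
clock: 23.05
tcp_pos: [0.5905, -0.0635, 0.2716]
tool_rot: [[1.0, -0.001, -0.002], [0.002, 0.003, 1.0], [-0.001, -1.0, 0.003]]
wrist_force: [0.2, -0.3, -0.4]
width: 0.0567
```

```bash
sed -i 's/180:450/120:390/' look.py; python3 look.py s9; python3 -c "
from h import *
w=snap('wrist'); print(proj(w,(.59,-.067,.184)),marks('wrist',w,'short_0_grip',.162,.1))
for d in silhouettes('wrist','short_0_grip')[:4]:
  y,x=np.nonzero(d['mask']); print(d['score'],x.min(),x.max(),y.min(),y.max())"
```

```text
[ 0.59047787 -0.06348242  0.27156687] [0.99999689 0.00240648]
[320.77451175 256.98020918] [(0.57, (321.9, 244.7), [0.591, -0.063, 0.162]), (0.15, (226.8, 81.7), [0.524, 0.054, 0.162])]
0.68 316 334 218 260
```

View pics/s9.png

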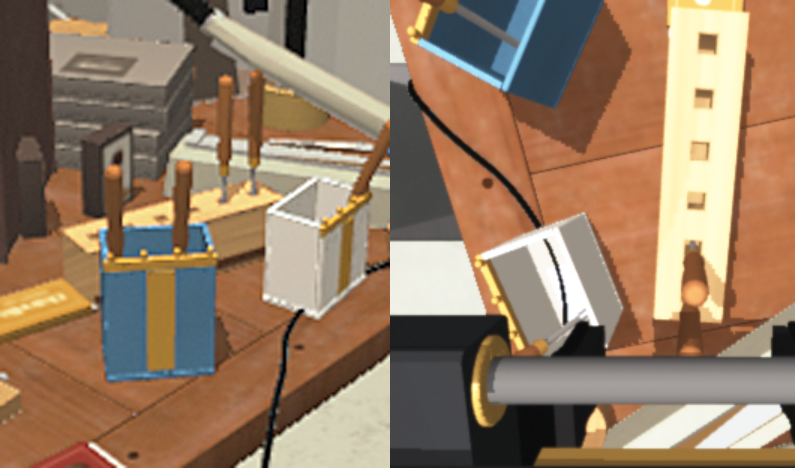

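Emit:
apply_moves([
  {"tx": 0,"ty": 4,"tz": -0.2,"yaw": 0,"fingers": -0.3},
  {"tx": 0,"ty": 8,"tz": -0.2,"yaw": 0,"fingers": -0.3},
  {"tx": 0,"ty": 11.1,"tz": -0.2,"yaw": 0,"fingers": -0.3},
  {"tx": 0,"ty": 11.1,"tz": -0.2,"yaw": 0,"fingers": 1},
  {"tx": 0,"ty": 11.1,"tz": -0.2,"yaw": 0,"fingers": 1},
  {"tx": 0,"ty": 11.1,"tz": -0.2,"yaw": 0,"fingers": 1},
  {"tx": 0,"ty": 11.1,"tz": -0.2,"yaw": 0,"fingers": 1},
  {"tx": 0,"ty": 11.1,"tz": -0.2,"yaw": 0,"fingers": 1},
  {"tx": 0,"ty": 11.1,"tz": -0.2,"yaw": 0,"fingers": 1},
  {"tx": 0,"ty": 11.1,"tz": -0.2,"yaw": 0,"fingers": 1},
])

```text
clock: 24.55
tcp_pos: [0.5899, -0.0676, 0.1621]
tool_rot: [[1.0, 0.002, 0.001], [-0.001, -0.0, 1.0], [0.002, -1.0, -0.0]]
wrist_force: [1.8, -0.4, 1.8]
width: 0.0135
```

Emit:
apply_moves([
  {"tx": 0,"ty": 0,"tz": 0,"yaw": 0,"fingers": 1},
  {"tx": 0,"ty": -4,"tz": 0,"yaw": 0,"fingers": 1},
  {"tx": 0,"ty": -9,"tz": 0,"yaw": 0,"fingers": 1},
  {"tx": 0,"ty": -13.5,"tz": 0,"yaw": 0,"fingers": 1},
  {"tx": 0,"ty": -13.5,"tz": 0,"yaw": 0,"fingers": 1},
])

```text
clock: 25.18
tcp_pos: [0.5902, -0.0672, 0.3001]
tool_rot: [[1.0, 0.005, 0.001], [-0.001, -0.001, 1.0], [0.005, -1.0, -0.001]]
wrist_force: [-0.3, -0.4, -0.8]
width: 0.0137
```

```bash
cat > m.py <<'E'
# tip of the held fork and cup pose change, by network only
from h import *
s=monitor.sense(); w=snap("wrist"); zt=s["tcp_pos"][2]-.154
tl=lambda p:np.round(s["tool_rot"].T@(np.array(p)-s["tcp_pos"]),3)
for m in marks("wrist",w,"short_0_tip",zt,.05): print("tip",m,tl(m[2]))
for d in silhouettes("wrist","short_0_tip")[:3]:
    y,x=np.nonzero(d["mask"]); v=y.min(); u=x[y<=v+2].mean(); p=onplane(w,u,v,zt); print("sil",round(d["score"],2),x.min(),x.max(),y.min(),y.max(),u,v,tl(p))
print("wcup",marks("wrist",w,"low_cup",0))
c=snap("scene"); print("scene",marks("scene",c,"tall_cup",0),marks("scene",c,"low_cup",0))
E
python3 m.py
```

```text
tip (0.84, (319.1, 232.2), [0.591, -0.064, 0.146]) [0.    0.154 0.003]
sil 0.9 305 331 231 296 319.7142857142857 231 [0.001 0.154 0.004]
wcup [(0.77, (243.8, 233.4), [0.491, -0.096, 0.0])]
scene [(0.8, (293.0, 309.2), [0.474, 0.086, 0.0])] [(0.73, (169.5, 376.6), [0.424, 0.382, 0.0]), (0.61, (351.3, 281.8), [0.49, -0.094, 0.0])]
```

Emit:
apply_moves([
  {"tx": -5,"ty": 0,"tz": 0,"yaw": -8,"fingers": 1},
  {"tx": -8.3,"ty": 0,"tz": -1,"yaw": -16,"fingers": 1},
  {"tx": -8.3,"ty": 0,"tz": -2.9,"yaw": -19.7,"fingers": 1},
  {"tx": -8.3,"ty": 2.5,"tz": -2.9,"yaw": -19.7,"fingers": 1},
  {"tx": -8.3,"ty": 2.5,"tz": -2.9,"yaw": -19.7,"fingers": 1},
])

```text
clock: 26.15
tcp_pos: [0.5044, -0.0965, 0.2695]
tool_rot: [[0.942, -0.004, -0.336], [0.336, 0.001, 0.942], [-0.004, -1.0, 0.003]]
wrist_force: [-0.4, -0.1, -0.7]
width: 0.0131
```

```bash
python3 m.py; python3 look.py unused1
python3 - <<'E'
from h import *
# white cup silhouette in wrist view, compared with predicted rim
w=snap("wrist"); d=silhouettes("wrist","low_cup")[0]; y,x=np.nonzero(d["mask"]); print(d["score"],x.min(),x.max(),y.min(),y.max())
a=.344;R=np.array([[np.cos(a),-np.sin(a)],[np.sin(a),np.cos(a)]])
for L in [(-.029,.044),(-.029,-.044),(.029,.044),(.029,-.044)]: print([np.round(proj(w,np.append(np.array([.498,-.096])+R@L,z))).tolist() for z in(.092,0)])
E
```

```text
tip (0.91, (321.3, 232.2), [0.505, -0.093, 0.116]) [0.002 0.154 0.003]
tip (0.29, (317.8, 295.9), [0.522, -0.152, 0.116]) [-0.002  0.153 -0.059]
sil 0.93 304 332 230 331 319.3333333333333 230 [0.    0.154 0.005]
wcup [(0.9, (309.4, 212.6), [0.491, -0.096, 0.0]), (0.5, (482.0, 30.2), [0.602, 0.157, 0.0])]
scene [(0.57, (295.0, 307.1), [0.478, 0.078, 0.0])] [(0.66, (355.5, 281.4), [0.486, -0.104, 0.0]), (0.61, (376.6, 222.3), [0.72, -0.392, 0.0])]
[ 0.50642786 -0.09630495  0.272164  ] [0.94166438 0.33655256]
0.82 275 336 176 267
[[280.0, 181.0], [289.0, 177.0]]
[[283.0, 270.0], [290.0, 247.0]]
[[341.0, 181.0], [336.0, 177.0]]
[[340.0, 270.0], [336.0, 247.0]]
```

Emit:
apply_moves([
  {"tx": -0.3,"ty": 0,"tz": 0,"yaw": 0,"fingers": 1},
  {"tx": -0.3,"ty": 3,"tz": 0,"yaw": 0,"fingers": 1},
  {"tx": -0.3,"ty": 7,"tz": 0,"yaw": 0,"fingers": 1},
  {"tx": -0.3,"ty": 9.5,"tz": 0,"yaw": 0,"fingers": 1},
  {"tx": -0.3,"ty": 10.5,"tz": 0,"yaw": 0,"fingers": 1},
  {"tx": -0.3,"ty": 11,"tz": 0,"yaw": 0,"fingers": 1},
  {"tx": -0.3,"ty": 11,"tz": 0,"yaw": 0,"fingers": 1},
])

```text
clock: 27.58
tcp_pos: [0.5036, -0.0976, 0.1622]
tool_rot: [[0.942, 0.001, -0.336], [0.336, -0.0, 0.942], [0.001, -1.0, -0.001]]
wrist_force: [-0.0, -0.3, -0.1]
width: 0.0133
```

Emit:
apply_moves([
  {"tx": 0,"ty": 0,"tz": 0,"yaw": 0,"fingers": 0.31},
  {"tx": 0,"ty": 0,"tz": 0,"yaw": 0,"fingers": 0.31},
  {"tx": -0.6,"ty": 0,"tz": 0,"yaw": 0,"fingers": 0.31},
  {"tx": -1.5,"ty": 0,"tz": 0,"yaw": 0,"fingers": 0.31},
  {"tx": -2.5,"ty": 0,"tz": 0,"yaw": 0,"fingers": 0.31},
  {"tx": -3.5,"ty": 0,"tz": 0,"yaw": 0,"fingers": 0.31},
  {"tx": -4.6,"ty": 0,"tz": 0,"yaw": 0,"fingers": 0.31},
  {"tx": -4.6,"ty": 0,"tz": 0,"yaw": 0,"fingers": 0.31},
  {"tx": -4.6,"ty": 0,"tz": 0,"yaw": 0,"fingers": -0.1},
  {"tx": -4.6,"ty": 0,"tz": 0,"yaw": 0,"fingers": -0.1},
])

```text
clock: 28.82
tcp_pos: [0.4602, -0.1128, 0.1616]
tool_rot: [[0.942, 0.0, -0.337], [0.337, 0.0, 0.942], [0.0, -1.0, 0.0]]
wrist_force: [-0.1, -0.1, -0.6]
width: 0.0426
```

Emit:
apply_moves([
  {"tx": 0,"ty": 0,"tz": 0,"yaw": 0,"fingers": -0.1},
  {"tx": 0,"ty": -5,"tz": 0,"yaw": 0,"fingers": -0.1},
  {"tx": 0,"ty": -11,"tz": 0,"yaw": 0,"fingers": -0.3},
  {"tx": 5,"ty": -11,"tz": -1,"yaw": 8,"fingers": -0.3},
  {"tx": 10,"ty": -11,"tz": -2,"yaw": 16,"fingers": -0.3},
  {"tx": 12.9,"ty": -11,"tz": -2.9,"yaw": 19.7,"fingers": -0.3},
  {"tx": 12.9,"ty": -11,"tz": -2.9,"yaw": 19.7,"fingers": -0.3},
  {"tx": 12.9,"ty": -11,"tz": -2.9,"yaw": 19.7,"fingers": -0.3},
])

```text
clock: 29.82
tcp_pos: [0.5906, -0.0968, 0.2711]
tool_rot: [[1.0, -0.001, 0.0], [-0.0, 0.0, 1.0], [-0.001, -1.0, 0.0]]
wrist_force: [-1.1, 0.1, 0.5]
width: 0.0566
```

```bash
python3 look.py s10; python3 -c "
from h import *
w=snap('wrist'); print(proj(w,(.591,-.097,.181)),marks('wrist',w,'short_0_grip',.162,.1))
for d in silhouettes('wrist','short_0_grip')[:4]:
  y,x=np.nonzero(d['mask']); print(d['score'],x.min(),x.max(),y.min(),y.max())"
```

```text
[ 0.59062803 -0.09679649  0.27110141] [ 9.99999238e-01 -2.07196398e-04]
[319.77043666 253.7030576 ] [(0.96, (154.7, 260.8), [0.461, -0.108, 0.162])]
0.84 129 242 215 269
```

View pics/s10.png

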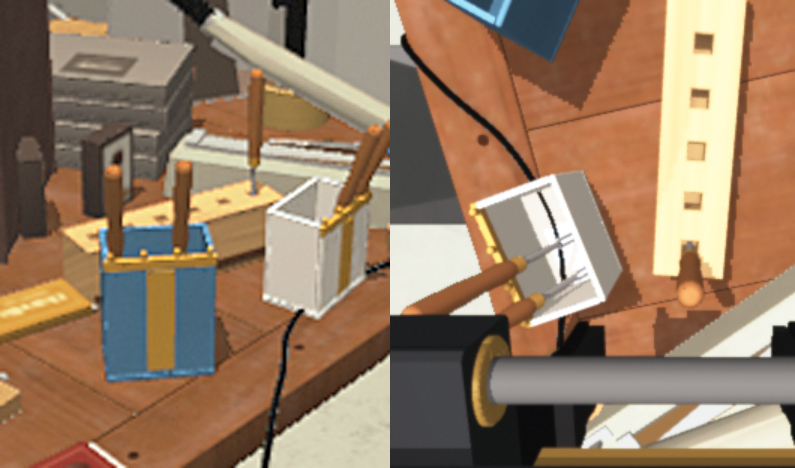

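Emit:
apply_moves([
  {"tx": 0,"ty": 4,"tz": 0,"yaw": 0,"fingers": -0.3},
  {"tx": 0,"ty": 8,"tz": 0,"yaw": 0,"fingers": -0.3},
  {"tx": 0,"ty": 11,"tz": 0,"yaw": 0,"fingers": -0.3},
  {"tx": 0,"ty": 11,"tz": 0,"yaw": 0,"fingers": 1},
  {"tx": 0,"ty": 11,"tz": 0,"yaw": 0,"fingers": 1},
  {"tx": 0,"ty": 11,"tz": 0,"yaw": 0,"fingers": 1},
  {"tx": 0,"ty": 11,"tz": 0,"yaw": 0,"fingers": 1},
  {"tx": 0,"ty": 11,"tz": 0,"yaw": 0,"fingers": 1},
  {"tx": 0,"ty": 11,"tz": 0,"yaw": 0,"fingers": 1},
  {"tx": 0,"ty": 11,"tz": 0,"yaw": 0,"fingers": 1},
])

```text
clock: 31.32
tcp_pos: [0.5914, -0.097, 0.162]
tool_rot: [[1.0, 0.001, 0.001], [-0.001, -0.0, 1.0], [0.001, -1.0, -0.0]]
wrist_force: [0.2, -0.5, 2.7]
width: 0.0135
```

Emit:
apply_moves([
  {"tx": 0,"ty": 0,"tz": 0,"yaw": 0,"fingers": 1},
  {"tx": 0,"ty": -4,"tz": 0,"yaw": 0,"fingers": 1},
  {"tx": 0,"ty": -9,"tz": 0,"yaw": 0,"fingers": 1},
  {"tx": 0,"ty": -13.5,"tz": 0,"yaw": 0,"fingers": 1},
  {"tx": 0,"ty": -13.5,"tz": 0,"yaw": 0,"fingers": 1},
])

```text
clock: 31.95
tcp_pos: [0.5928, -0.0967, 0.3002]
tool_rot: [[1.0, 0.006, 0.001], [-0.001, -0.001, 1.0], [0.006, -1.0, -0.001]]
wrist_force: [0.7, -0.5, -0.7]
width: 0.0134
```

```bash
python3 m.py
```

```text
tip (0.8, (247.4, 211.1), [0.53, -0.074, 0.146]) [-0.064  0.154  0.023]
sil 0.63 142 244 212 268 239.375 212 [-0.071  0.154  0.022]
wcup [(0.59, (241.2, 208.8), [0.492, -0.092, 0.0]), (0.52, (319.3, 144.3), [0.596, -0.011, 0.0])]
scene [(0.68, (291.7, 306.0), [0.486, 0.081, 0.0])] [(0.67, (348.7, 282.8), [0.49, -0.086, 0.0])]
```

Emit:
apply_moves([
  {"tx": -3,"ty": 0,"tz": 1.5,"yaw": -8,"fingers": 1},
  {"tx": -7,"ty": 0,"tz": 2.4,"yaw": -16,"fingers": 1},
  {"tx": -9.6,"ty": 0,"tz": 2.4,"yaw": -19.7,"fingers": 1},
  {"tx": -9.6,"ty": 2.5,"tz": 2.4,"yaw": -19.7,"fingers": 1},
  {"tx": -9.6,"ty": 2.5,"tz": 2.4,"yaw": -19.7,"fingers": 1},
  {"tx": -9.6,"ty": 2.5,"tz": 2.4,"yaw": -19.7,"fingers": 1},
])

```text
clock: 33.05
tcp_pos: [0.4954, -0.0728, 0.2719]
tool_rot: [[0.942, 0.0, -0.336], [0.336, 0.001, 0.942], [0.0, -1.0, 0.0]]
wrist_force: [0.3, 0.6, 0.5]
width: 0.0138
```

```bash
python3 m.py;python3 - <<'E'
from h import *
s=monitor.sense(); print(s["tcp_pos"])
w=snap("wrist","u2")
for d in silhouettes("wrist","low_cup")[:2]:
    y,x=np.nonzero(d["mask"]); print(d["score"],x.min(),x.max(),y.min(),y.max())
a=.344;R=np.array([[np.cos(a),-np.sin(a)],[np.sin(a),np.cos(a)]])
for L in [(-.029,.044),(.029,.044),(.029,-.044)]: print([np.round(proj(w,np.append(np.array([.495,-.097])+R@L,z))).tolist() for z in(.092,0)])
E
```

```text
tip (0.97, (317.3, 233.9), [0.493, -0.072, 0.118]) [-0.002  0.154  0.001]
wcup [(0.97, (310.9, 231.6), [0.493, -0.095, 0.0])]
scene [(0.95, (293.8, 307.9), [0.477, 0.082, 0.0])] [(0.84, (352.5, 281.4), [0.49, -0.098, 0.0])]
[ 0.49539188 -0.07275916  0.27176338]
0.97 279 338 198 284
0.37 279 308 265 289
[[280.0, 209.0], [288.0, 199.0]]
[[340.0, 209.0], [335.0, 198.0]]
[[339.0, 294.0], [335.0, 267.0]]
```

Emit:
apply_moves([
  {"tx": 0.1,"ty": 0,"tz": 0.2,"yaw": 0,"fingers": 1},
  {"tx": 0.1,"ty": 3,"tz": 0.2,"yaw": 0,"fingers": 1},
  {"tx": 0.1,"ty": 7,"tz": 0.2,"yaw": 0,"fingers": 1},
  {"tx": 0.1,"ty": 9.5,"tz": 0.2,"yaw": 0,"fingers": 1},
  {"tx": 0.1,"ty": 10.5,"tz": 0.2,"yaw": 0,"fingers": 1},
  {"tx": 0.1,"ty": 11,"tz": 0.2,"yaw": 0,"fingers": 1},
  {"tx": 0.1,"ty": 11,"tz": 0.2,"yaw": 0,"fingers": 1},
])

```text
clock: 34.38
tcp_pos: [0.4959, -0.0706, 0.1621]
tool_rot: [[0.942, 0.001, -0.336], [0.336, -0.0, 0.942], [0.001, -1.0, -0.001]]
wrist_force: [-0.4, 0.2, -0.2]
width: 0.0133
```

Emit:
apply_moves([
  {"tx": 0,"ty": 0,"tz": 0,"yaw": 0,"fingers": 0.31},
  {"tx": 0,"ty": 0,"tz": 0,"yaw": 0,"fingers": 0.31},
  {"tx": -0.6,"ty": 0,"tz": 0,"yaw": 0,"fingers": 0.31},
  {"tx": -1.5,"ty": 0,"tz": 0,"yaw": 0,"fingers": 0.31},
  {"tx": -2.5,"ty": 0,"tz": 0,"yaw": 0,"fingers": 0.31},
  {"tx": -3.5,"ty": 0,"tz": 0,"yaw": 0,"fingers": 0.31},
  {"tx": -4.6,"ty": 0,"tz": 0,"yaw": 0,"fingers": 0.31},
  {"tx": -4.6,"ty": 0,"tz": 0,"yaw": 0,"fingers": 0.31},
  {"tx": -4.6,"ty": 0,"tz": 0,"yaw": 0,"fingers": -0.1},
  {"tx": -4.6,"ty": 0,"tz": 0,"yaw": 0,"fingers": -0.1},
])

```text
clock: 35.62
tcp_pos: [0.4524, -0.0859, 0.1616]
tool_rot: [[0.942, 0.0, -0.336], [0.336, 0.0, 0.942], [0.0, -1.0, 0.0]]
wrist_force: [0.3, 0.2, 0.5]
width: 0.0424
```

Emit:
apply_moves([
  {"tx": 0,"ty": 0,"tz": 0,"yaw": 0,"fingers": -0.1},
  {"tx": 0,"ty": -5,"tz": 0,"yaw": 0,"fingers": -0.1},
  {"tx": 0,"ty": -11,"tz": 0,"yaw": 0,"fingers": -0.1},
  {"tx": 4,"ty": -15,"tz": -2,"yaw": 8,"fingers": -0.1},
  {"tx": 8,"ty": -18,"tz": -4,"yaw": 16,"fingers": -0.1},
  {"tx": 10,"ty": -20,"tz": -4,"yaw": 19.7,"fingers": -0.1},
  {"tx": 10,"ty": -20,"tz": -4,"yaw": 19.7,"fingers": -0.1},
])

```text
clock: 36.5
tcp_pos: [0.5613, -0.0891, 0.3621]
tool_rot: [[1.0, 0.002, -0.002], [0.002, 0.002, 1.0], [0.002, -1.0, 0.002]]
wrist_force: [-0.0, -0.1, -0.9]
width: 0.0479
```

Run:
```python
from h import *
s=monitor.sense(); print(s["tcp_pos"],s["wrist_force"])
w=snap("wrist");c=snap("scene");t=snap("top")
for n,k in(("scene",c),("top",t),("wrist",w)):
    for q in("tall_cup","low_cup"): print(n,q,marks(n,k,q,0))
for q in("choc_bar_b","date_stamp","ribbon_spool_1"): print(q,marks("top",t,q,0))
a=cv2.resize(c["px"][170:350,230:380],None,fx=2.6,fy=2.6,interpolation=cv2.INTER_CUBIC)
b=cv2.resize(w["px"][0:372,150:470],(400,468))
cv2.imwrite("pics/s11.png",np.hstack([a,b])[:,:,::-1])
```

```text
[ 0.5612567  -0.08912353  0.36207061] [-0.02510249 -0.07045158 -0.93664564]
scene tall_cup [(0.9, (292.1, 305.9), [0.486, 0.08, 0.0])]
scene low_cup [(0.89, (351.1, 282.1), [0.489, -0.093, 0.0])]
top tall_cup [(0.94, (284.2, 252.1), [0.487, 0.088, 0.0])]
top low_cup [(0.74, (346.8, 251.7), [0.493, -0.101, 0.0]), (0.52, (226.3, 282.5), [0.391, 0.258, 0.0])]
wrist tall_cup [(0.77, (257.9, 76.8), [0.478, 0.09, 0.0])]
wrist low_cup [(0.73, (272.2, 210.8), [0.492, -0.095, 0.0]), (0.67, (280.5, 210.6), [0.504, -0.095, 0.0])]
choc_bar_b [(0.68, (226.5, 283.3), [0.388, 0.257, 0.0])]
date_stamp [(0.77, (439.6, 249.6), [0.507, -0.382, 0.0])]
ribbon_spool_1 [(0.98, (185.8, 269.8), [0.426, 0.381, 0.0])]
```

View pics/s11.png

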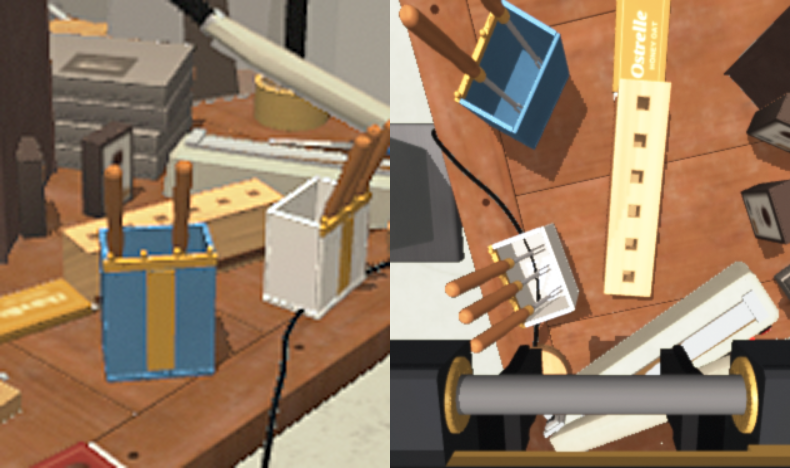

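```bash
python3 -c "
from rig import r
print(r.close_job())"
```

```text
the job is handed in; nothing more can be done
None
```

The block is empty and all five forks present are sorted. The two long ones are in the blue cup and the three short ones in the white cup, prongs down and handles leaning over the brass side. I handed the job in at about 37 s; it gives no verdict.

- **Forks:** the last wrist and scene pictures show each fork in its own slot between the studs, tips inside the cups. I worked out the lean as no more than about 0.45 rad from the cup geometry and did not measure it.
- **Cups:** both looked upright. The cup positions the networks reported from scene, top and wrist agreed with each other and with the earlier ones to about 1 cm, so neither seems to have been knocked. One extra, lower-scored report put the white cup near the red bar, where no cup stands.
- **Other things:** the stamp reading was within about 1 mm of the start and the spool about 13 mm, which is near the scatter between readings. The last network call for the yellow bar returned the red one instead, so the yellow bar was checked only by eye; it looks unmoved. The red bar was also not properly checked: that reading was its only position from the networks. The arm never worked near it.

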